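# Clamp the bonded coupon

### The arm

A 6-joint arm with a two-finger parallel gripper is mounted at the origin on the work surface. World frame = base frame: x ahead of the robot, y to its left, z up, the work surface at z = 0. Lengths are in mm, angles in rad, forces in N, time in s.
With the tool pointing down it reaches from about 300 to 775 mm from the base axis. Payload 14.6 kg.
Tool frame: the origin (TCP) lies on the centre line of the jaws, within the pads' length; the fingertips stand 19 mm ahead of it and the grasp point (between the pads) is the TCP (bot.tip_reach is the distance from the TCP to the fingertips, in mm); z points along the fingers, y is the line along which they close (so a half turn about z gives the same grasp; the last joint's range is limited). The gripper opens to 85 mm and grips with 20 to 120 N. Pads are 22 mm wide; open, the fingers measure 114 mm over their backs; the gripper's body (76 mm by 85 mm) begins 54 mm behind the grasp point. The pads swing forward as they close: fully open they stand 13 mm farther back than shut.
Start: joints at [-1.335, 0.3, 1.521, -0, 1.321, -0.067], TCP at [164, -524.97, 250.281] pointing down, gripper open.
Joint ranges: [-3.03, 3.03], [-0.79, 2.21], [0.23, 2.52], [-1.04, 4.18], [0, 3.07], [-2.55, 2.55]. Speed limits (rad/s): [2.22, 2.22, 2.57, 3.14, 3.14, 3.14].

### API

Orientations are given as a unit quaternion [w, x, y, z].
In Python, from rig import bot gives the robot as it stands. Calls block until the motion is done:
- bot.move_to(position, orientation): joint-space move of the TCP to a pose.
- bot.servo_line(position, attitude=None, speed=150, until_force=None): straight line of the TCP; attitude=None keeps the orientation; speed is the mean speed in mm/s. With until_force (N) it stops when the force on the tool has changed by that much, and returns True; else False.
- bot.move_joints(angles): joint-space move.
- bot.move_gripper(opening, grip_force=None): finger opening in mm; grip_force is the grip in N (None keeps the last); returns when the fingers have stopped.
- bot.dwell(seconds).
- bot.ik(position, orientation): joint angles nearest the present ones, or None.
- bot.read_state(): the state.
- bot.read_camera(name): name is "scene" or "top" or "wrist"; returns a dict with "image" (480x640x3 uint8, blue, green, red), "depth" (480x640 float32, mm along the optical axis (not along the pixel's ray), 0 where there is no reading), "fovy" (degrees; the focal length in pixels is half the picture's height over the tangent of half this angle, whatever the lens; pixels are square), "cx", "cy" (the principal point, pixels), "eye" and "attitude" of the camera in the world; the wrist camera has in their place "mount" (4x4, takes a point from camera to tool coordinates, whose origin is the TCP and whose axes are the flange's). Camera axes: x right, y down, z forward; pixel columns grow to the right and rows downward; lengths in mm; the calibration is good to about 2 mm. A picture is of the moment at which its call begins: read the wrist's pose just before it.
A pose or a line that the arm cannot do raises bot.MotionError and nothing moves.
- bot.finish_job(): hands the job in; it is judged then, once.
The state is a dict: "clock": time; "joint_positions": joint angles; "qvel": joint speeds; "effort": joint torques, N m; "ee_pos": TCP position; "tool_rot": TCP orientation; "ft_force": force on the tool from outside, world axes, zero at the start; "moment": the same for the moment, N m; "grip_width": finger opening in mm; "grip_force": force on a finger pad.
Only numpy, scipy, OpenCV 4.12 (cv2) and the standard library are available. Lean on these libraries where they do the work, as an engineer would, in place of code of your own. Each camera call takes 0.05 s, during which the arm holds its last target. There are 200 camera calls.

### The job

The copper coupon has just been glued to the upright plate of one of the two fixtures and must be held while it sets. Take the larger of the two black spring clamps by its handles and clip it, jaws down and upright, over the top edge of that fixture at the middle of the coupon, so that its pads grip coupon and plate together, and let go.

Things in the scene. Friction and masses are not known exactly. Their poses are not given: they have to be found in the camera images.
- clamp_pivot (a point): Pivot centre of the larger black spring clamp (clothes-peg kind, 60 g, 107 mm tall; the other is 64 mm), standing on its jaws, pivot 52 mm above its feet. z up, x along the hinge pin, y the squeeze direction. Two flat handles, 22 mm wide along x, 5 to 54 mm above the pivot, form a V 53 mm wide over the top; squeezed to their stop (8 to 12 N) they are parallel, 22 mm over all.
- clamp_jaw (a joint): Jaw opening of that clamp, rad: 0 at rest (pads 4 mm apart), 0.13 on 10 mm, 0.6 squeezed open (30 mm apart, 65 mm over all). Pads: 26 mm along the pin, 38 to 52 mm below the pivot; an edge goes in to 10 mm below the pivot at most. Let go, a spring shuts the jaws at once (5 N). The clamp's frame is that of its -y half, so it leans up to 0.3 rad about x as the jaws open.
- fixture_edge (a point): Middle of the top edge of the fixed fixture with the copper coupon, 100 mm above the bench. x along the edge, y across, z up. Edge 10 mm thick: 5 mm aluminium plate (80 mm along x, +y side) and 5 mm coupon (60 mm along x, 50 mm high, -y side), tops flush; this point is on their joint. Steel foot 100 x 60 x 20 mm. The other fixture is the same without coupon.

How it is judged:
By the outcome, as a careful person would: the job done as asked, in the order asked, and still so for the second after the job is handed in, with the robot touching nothing.
It also fails if it takes over 45 s, if anything falls off the work surface, if the arm or the gripper's body presses on something with over 40 N, if the wrist force passes 120 N, or if a joint passes its speed limit or range.

## Working session

There is one attempt and no reset: what is moved stays moved. The work goes in short steps, each a Python script; the robot and the scene stay as the last script left them, time stands still between calls to the robot, and variables do not carry over. Pictures are saved under pics/ and viewed, at most 10 in all, crops included, and the job is handed in when it is done.

```bash
mkdir -p pics; ls; cat > h.py <<'E'
import numpy as np, cv2
from rig import bot
from scipy.spatial.transform import Rotation as R
def rot(q): return R.from_quat([q[1],q[2],q[3],q[0]]).as_matrix()
def quat(M):
    q=R.from_matrix(M).as_quat(); return [q[3],q[0],q[1],q[2]]
def cam(name):
    s=bot.read_state(); c=bot.read_camera(name)
    if name=="wrist":
        T=np.eye(4);T[:3,:3]=rot(s["tool_rot"]);T[:3,3]=s["ee_pos"];c["T"]=T@np.array(c["mount"])
    else:
        T=np.eye(4);T[:3,:3]=rot(c["attitude"]) if np.size(c["attitude"])==4 else np.array(c["attitude"]);T[:3,3]=c["eye"];c["T"]=T
    c["f"]=240/np.tan(np.radians(c["fovy"])/2)
    return c
def cloud(c):
    v,u=np.mgrid[:480,:640]; d=c["depth"]
    P=np.stack([(u-c["cx"])*d/c["f"],(v-c["cy"])*d/c["f"],d],-1)
    W=P@c["T"][:3,:3].T+c["T"][:3,3]; W[d==0]=np.nan
    return W
E
python3 - <<'E'
from h import *
a=cam("top");b=cam("scene")
cv2.imwrite("pics/a.png",a["image"]);cv2.imwrite("pics/b.png",b["image"])
for c in(a,b):print(c["T"].round(3).tolist(),c["f"],c["cx"],c["cy"],(c["depth"]>0).mean())
print(bot.read_state())
E
```

```text
pics
[[-0.115, -0.971, 0.209, 340.234], [-0.993, 0.114, -0.019, -49.93], [-0.005, -0.21, -0.978, 1166.061], [0.0, 0.0, 0.0, 1.0]] 567.9731722469404 323.39391895847854 245.2670357672264 0.9960416666666667
[[0.796, 0.475, -0.375, 904.373], [0.605, -0.639, 0.475, -501.025], [-0.015, -0.605, -0.796, 865.928], [0.0, 0.0, 0.0, 1.0]] 501.09579460209704 323.168811110622 241.79857461288103 0.9958333333333333
{'clock': 0.1, 'joint_positions': array([-1.33459597e+00,  3.00427544e-01,  1.52148986e+00,  2.06232810e-05,
        1.32070232e+00, -6.66176371e-02]), 'qvel': array([-0.00032844, -0.00073769, -0.00274954, -0.00090322, -0.00162668,
       -0.00159856]), 'effort': array([ 8.38485880e-05, -5.44380069e+01, -3.62370014e+01, -9.61625847e-05,
        3.02507513e-03, -2.53094902e-05]), 'ee_pos': array([ 163.96653783, -524.80346493,  249.7837863 ]), 'tool_rot': array([-5.12534889e-04,  9.88559794e-01,  1.50828612e-01, -3.35374375e-05]), 'ft_force': array([1.80821696, 0.68182516, 0.30015021]), 'moment': array([-0.021026  ,  0.00604413,  0.02400024]), 'grip_force': 0.0, 'grip_width': 85.3127640464596}
```

View pics/a.png

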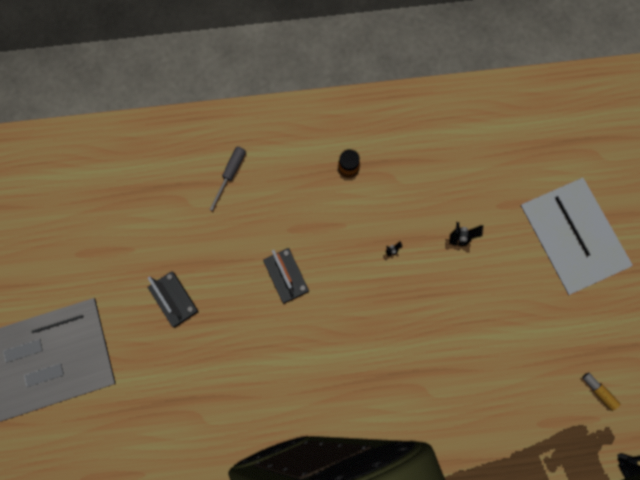

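View pics/b.png

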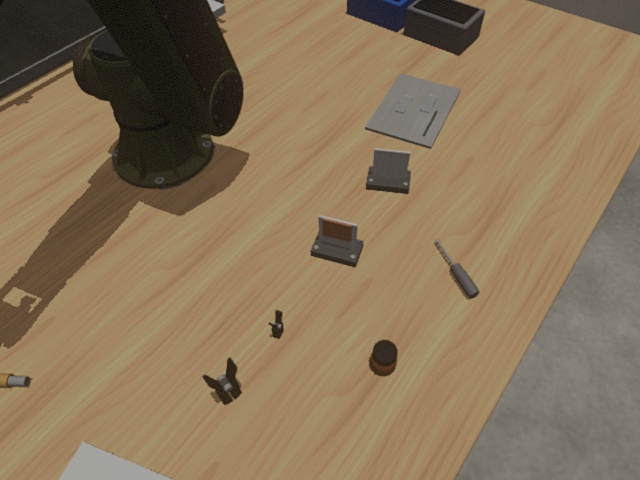

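The top view shows the large clamp at about (463,236), the small one at (393,250), the coupon fixture at (286,275) and the plain fixture at (172,298). In the scene view the large clamp is at (224,383) and the coupon plate at (338,230), with the copper side facing the camera (outwards).

```bash
python3 - <<'E'
from h import *
a=cam("top");b=cam("scene")
def rect(P):
    r=cv2.minAreaRect(P[:,:2].astype(np.float32)); return np.round(r[0],1),np.round(r[1],1),round(r[2],1)
for n,c,bc,bf in(("top",a,(430,500,205,265),(255,320,235,310)),("scene",b,(190,255,350,415),(300,375,205,275))):
    W=cloud(c);hsv=cv2.cvtColor(c["image"],cv2.COLOR_BGR2HSV)
    def reg(x):
        m=np.zeros((480,640),bool);m[x[2]:x[3],x[0]:x[1]]=1;return m
    m=reg(bc)&(W[...,2]>8)&(W[...,2]<140);P=W[m];print(n,"clamp",m.sum(),rect(P),np.nanmax(P[:,2]))
    for lo,hi in((8,40),(40,60),(60,80),(80,95),(95,125)):
        Q=P[(P[:,2]>lo)&(P[:,2]<hi)]
        if len(Q)>4: print(lo,hi,len(Q),Q.mean(0).round(1),rect(Q))
    m=reg(bf)&(W[...,2]>8)
    cop=m&(hsv[...,0]<20)&(hsv[...,1]>100)&(W[...,2]>40)
    for nm,mm in(("foot",m&(W[...,2]<30)),("plate",m&(W[...,2]>50)),("top",m&(W[...,2]>92)),("cop",cop)):
        P=W[mm]
        if len(P)>4: print(nm,len(P),P.mean(0).round(1),rect(P),P[:,2].min().round(1),P[:,2].max().round(1))
E
```

```text
top clamp 498 (array([ 567.5, -353.9]), array([54.1, 28.7]), 73.4) 104.70596199954366
8 40 93 [ 562.7 -347.5   19.6] (array([ 561.9, -347.3]), array([41.9, 19.2]), 43.8)
40 60 153 [ 566.1 -351.2   54.1] (array([ 567.8, -352.7]), array([35.5, 29. ]), 77.6)
60 80 100 [ 565.4 -358.6   68. ] (array([ 567.7, -353.9]), array([34.5, 23.1]), 79.8)
80 95 59 [ 563.7 -363.    87.3] (array([ 566.7, -352.4]), array([45.5, 23.1]), 80.3)
95 125 93 [ 566.8 -356.7  100. ] (array([ 567.4, -354.2]), array([54.2, 24. ]), 76.4)
foot 1221 [531.1  10.9  19.1] (array([533.6,  11.7]), array([100.7,  59.9]), 19.0) 9.0 26.8
plate 209 [530.5  11.1  97.3] (array([533.4,  11.7]), array([80.1,  9.9]), 18.8) 54.0 104.0
top 193 [532.9  11.9  99.3] (array([533.7,  11.8]), array([79.6,  9.9]), 18.8) 93.8 104.0
cop 63 [534.7   8.9  99.4] (array([534.5,   8.8]), array([59.2,  3.7]), 18.9) 93.8 103.3
scene clamp 791 (array([ 568.5, -352.3]), array([53.1, 29.5]), 74.9) 105.89538554262913
8 40 173 [ 575.8 -355.2   18.5] (array([ 572.8, -354.1]), array([38.5, 20.5]), 65.4)
40 60 182 [ 573.6 -354.7   54.1] (array([ 568.5, -352.3]), array([36. , 29.3]), 73.7)
60 80 190 [ 570.9 -351.4   66.9] (array([ 569.1, -354.4]), array([34.6, 27.1]), 84.3)
80 95 100 [ 571.4 -350.6   87.7] (array([ 568.3, -353.4]), array([45.9, 23.1]), 75.6)
95 125 146 [ 569.6 -352.4  101.1] (array([ 568.7, -352.4]), array([53.2, 24. ]), 74.6)
foot 911 [542.5   2.4  20.1] (array([535.4,  12.1]), array([100.3,  61.3]), 19.2) 8.2 30.0
plate 730 [536.7  11.5  81. ] (array([534.8,  12.5]), array([80.3, 12.9]), 19.3) 50.1 104.5
top 244 [535.7  12.7  99.1] (array([535.3,  12.8]), array([78.5, 12.6]), 19.8) 92.0 104.5
cop 467 [535.8   9.2  77.7] (array([534.3,   9.4]), array([63. ,  9.1]), 17.3) 43.0 104.5
```

```bash
cat >> h.py <<'E'
def down(yaw_deg,flip=1):
    t=np.radians(yaw_deg); y=flip*np.array([-np.sin(t),np.cos(t),0]); z=np.array([0,0,-1.])
    return quat(np.stack([np.cross(y,z),y,z],1))
E
python3 - <<'E'
from h import *
for f in(1,-1):
    for p,y in(([568,-353.3,90],-15),([534.5,12.2,153],19)):
        q=bot.ik(p,down(y,f)); print(f,None if q is None else np.round(q,2))
f=min((1,-1),key=lambda f:sum(abs(bot.ik(p,down(y,f))[5]) if bot.ik(p,down(y,f)) is not None else 99 for p,y in(([568,-353.3,90],-15),([534.5,12.2,153],19))))
print("flip",f)
bot.move_to([568,-353.3,230],down(-15,f))
c=cam("wrist");cv2.imwrite("pics/w1.png",c["image"])
W=cloud(c);m=(W[...,2]>92)&(W[...,2]<112)&(np.hypot(W[...,0]-568,W[...,1]+353)<60)
print(m.sum())
if m.sum()>10:print(cv2.minAreaRect(W[m][:,:2].astype(np.float32)),W[m][:,2].max())
print(bot.read_state()["clock"],bot.read_state()["ee_pos"])
E
```

```text
1 [-0.61  0.72  1.29 -0.    1.14 -1.92]
1 [-0.05  0.37  1.67 -0.    1.1  -1.95]
-1 [-0.61  0.72  1.29 -0.    1.14  1.22]
-1 [-0.05  0.37  1.67 -0.    1.1   1.19]
flip -1
745
((568.9580078125, -350.4366455078125), (53.305973052978516, 23.147323608398438), 74.8619613647461) 103.5811368908823
1.8667 [ 567.35233766 -354.16579021  230.16742371]
```

View pics/w1.png

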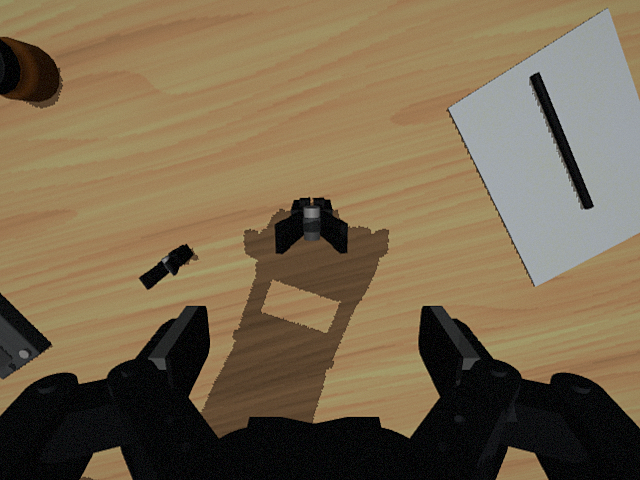

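The wrist view shows the clamp's V at (311,225), centred between the fingers at columns 205 and 420 and square to them.

```bash
python3 - <<'E'
from h import *
bot.move_gripper(68,25)
hit=bot.servo_line([568.4,-352.3,90],speed=120,until_force=8); print(hit)
s=bot.read_state();print(s["ee_pos"],s["ft_force"])
if not hit:
    bot.move_gripper(15,25)
    s=bot.read_state();print(s["grip_width"],s["grip_force"],s["ft_force"])
    bot.servo_line([568.4,-352.3,215],speed=120)
    s=bot.read_state();print(s["clock"],s["grip_width"],s["grip_force"],s["ft_force"])
    c=cam("scene");W=cloud(c);cv2.imwrite("pics/s2.png",cv2.resize(c["image"][220:420,130:330],(800,800))[:600])
    cv2.imwrite("pics/w2.png",cam("wrist")["image"])
    np.save("W.npy",W)
E
```

```text
False
[ 568.71261198 -352.52795341   90.91031113] [ 0.84285685 -0.64100082 -0.47294034]
21.23529264994982 26.296623051166534 [ 0.77673066  1.52591987 14.0237919 ]
5.1833 20.972166252914818 25.324716567993164 [ 0.40993652  0.37836348 -1.40224113]
```

View pics/s2.png

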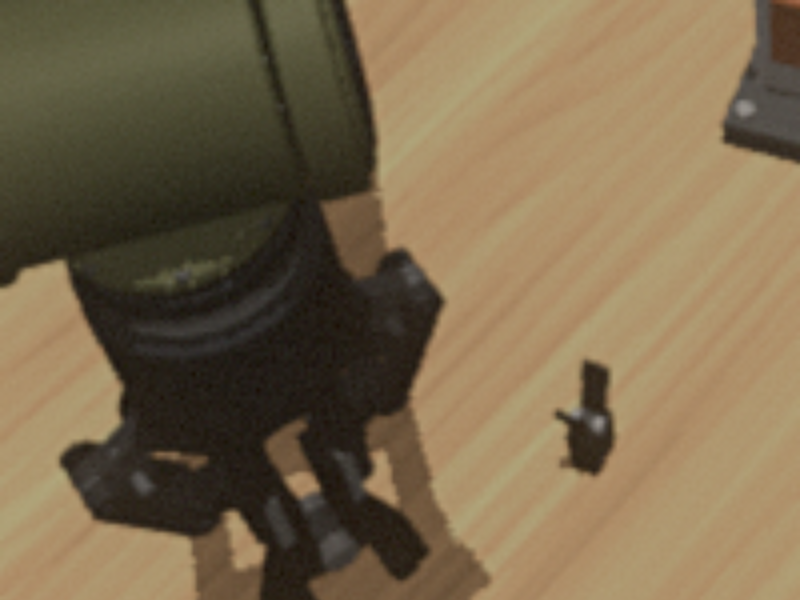

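View pics/w2.png

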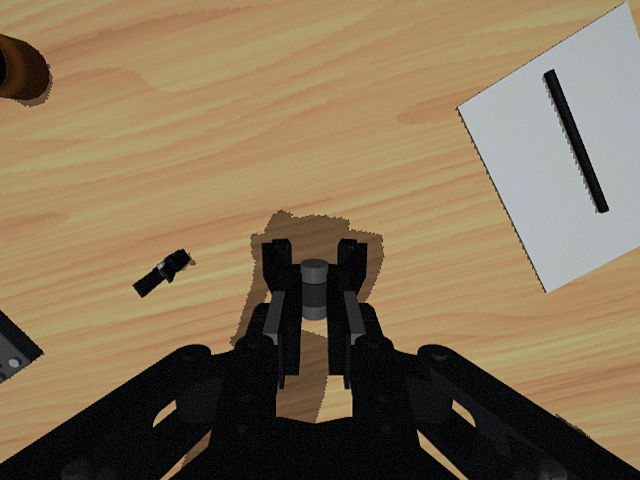

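The clamp is held symmetrically: handles parallel, pin at (314,290), jaws open at (275,250) and (350,250). Next I measure where the clamp sits relative to the TCP.

```bash
python3 - <<'E'
from h import *
s=bot.read_state();T=np.eye(4);T[:3,:3]=rot(s["tool_rot"]);T[:3,3]=s["ee_pos"];Ti=np.linalg.inv(T)
def loc(W): return W@Ti[:3,:3].T+Ti[:3,3]
c=cam("wrist");L=loc(cloud(c))
for nm,(u,v) in dict(pinTop=(314,268),pinMid=(314,290),pinBot=(314,312),jl=(268,250),jr=(357,250),jl2=(275,280),jr2=(350,280)).items():
    print(nm,np.nanmedian(L[v-2:v+3,u-2:u+3].reshape(-1,3),0).round(1))
for n in("scene","top"):
    L=loc(cloud(cam(n)))
    m=(abs(L[...,0])<22)&(abs(L[...,1])<45)&(L[...,2]>22)&(L[...,2]<130); P=L[m];print(n,len(P))
    for lo in range(20,110,8):
        Q=P[(P[:,2]>=lo)&(P[:,2]<lo+8)]
        if len(Q)>3:print(lo,len(Q),"x",Q[:,0].min().round(),Q[:,0].max().round(),"y",Q[:,1].min().round(),Q[:,1].max().round())
    print(P[:,2].max())
E
```

```text
pinTop [12.8 -1.6 38.3]
pinMid [ 2.7 -1.6 35.9]
pinBot [-10.1  -1.6  37.7]
jl [  9.7 -28.2  75.9]
jr [ 9.9 23.4 75.7]
jl2 [  2.6 -21.7  48.4]
jr2 [ 4.7 16.2 42.2]
scene 780
20 17 x -6.0 11.0 y -10.0 10.0
28 81 x -14.0 14.0 y -10.0 11.0
36 194 x -15.0 14.0 y -19.0 19.0
44 96 x -12.0 15.0 y -21.0 22.0
52 60 x -12.0 12.0 y -24.0 24.0
60 57 x -11.0 11.0 y -26.0 27.0
68 76 x -12.0 13.0 y -29.0 30.0
76 150 x -12.0 13.0 y -31.0 32.0
84 48 x -12.0 13.0 y -32.0 33.0
92.08133229174923
top 8
84 7 x -9.0 7.0 y -31.0 -30.0
90.63121646259043
```

```bash
python3 - <<'E'
from h import *
q=down(19,-1); x,y=534.4,12.2
bot.servo_line([568.4,-352.3,255],speed=150)
bot.move_to([x,y,255],q)
s=bot.read_state();print(s["ee_pos"],s["grip_width"],s["grip_force"])
c=cam("wrist");cv2.imwrite("pics/w3.png",c["image"])
W=cloud(c);m=(W[...,2]>92)&(W[...,2]<108)&(np.hypot(W[...,0]-x,W[...,1]-y)<50)
print(m.sum(),cv2.minAreaRect(W[m][:,:2].astype(np.float32)) if m.sum()>10 else "")
hit=bot.servo_line([x,y,156],speed=60,until_force=8)
s=bot.read_state();print(hit,s["clock"],s["ee_pos"],s["ft_force"],s["grip_width"])
cv2.imwrite("pics/s3.png",cv2.resize(cam("scene")["image"][130:280,240:440],(800,600)))
E
```

```text
[534.71153968  11.34937284 254.90360084] 21.550305089769363 25.32353103160858
924 ((541.5370483398438, 17.856889724731445), (64.84456634521484, 9.57197380065918), 18.9870548248291)
False 9.0667 [534.53081607  12.1869348  156.31077334] [-0.15049129 -0.32135302 -0.65202839] 21.558775862069613
```

View pics/s3.png

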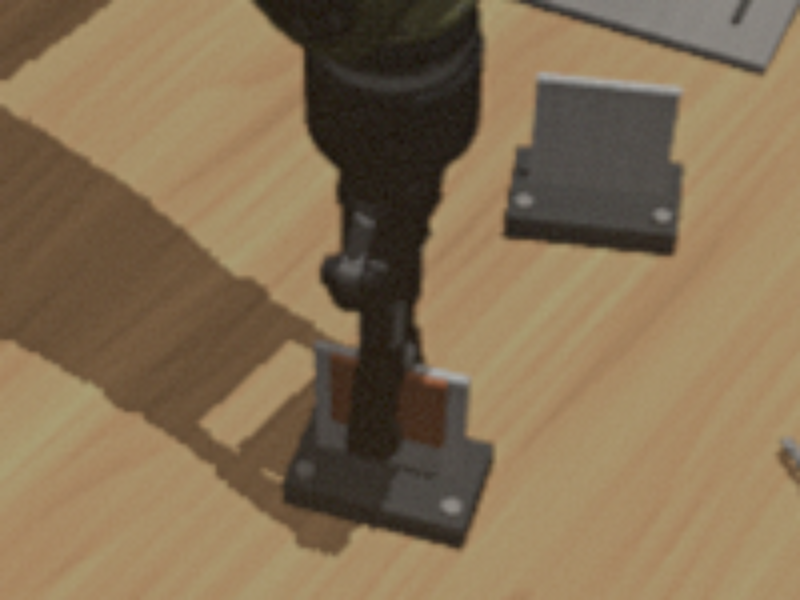

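View pics/w3.png

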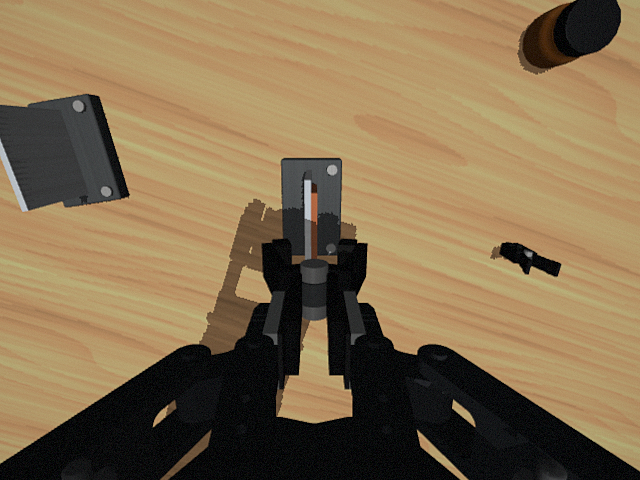

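The scene view shows the jaws straddling the plate, with the clamp near mid-coupon at (380,400). The wrist view shows the edge (col 310) centred between the jaws (col 314). Now I release.

```bash
python3 - <<'E'
from h import *
x,y=534.4,12.2
bot.move_gripper(85)
s=bot.read_state();print(s["ft_force"],s["grip_width"])
bot.servo_line([x,y,290],speed=120)
bot.move_to([x-60,y-230,300],down(19,-1))
c=cam("top");W=cloud(c)
m=(W[...,2]>107)&(W[...,2]<190)&(np.hypot(W[...,0]-x,W[...,1]-y)<50);P=W[m]
print(m.sum(),P.max(0).round(1))
for lo in(107,120,135,150,160):
    Q=P[(P[:,2]>lo)&(P[:,2]<lo+15)]
    if len(Q)>5:print(lo,cv2.minAreaRect(Q[:,:2].astype(np.float32)))
cv2.imwrite("pics/s4.png",cv2.resize(cam("scene")["image"][130:280,240:440],(800,600)))
print(bot.read_state()["clock"])
E
```

```text
[ 0.56416124  0.91427026 -0.29338257] 84.90971595545089
390 [549.6  36.  172. ]
107 ((529.1145629882812, 7.4130964279174805), (32.461483001708984, 30.75539207458496), 78.53929138183594)
120 ((532.427490234375, 12.024538040161133), (28.904264450073242, 24.71469497680664), 23.99217987060547)
135 ((532.5387573242188, 11.582608222961426), (21.35774803161621, 31.718523025512695), 18.67206573486328)
150 ((532.54150390625, 11.62109375), (22.211559295654297, 46.3398323059082), 19.838022232055664)
160 ((532.7467041015625, 11.647817611694336), (22.672414779663086, 46.33266830444336), 19.164457321166992)
12.0583
```

View pics/s4.png

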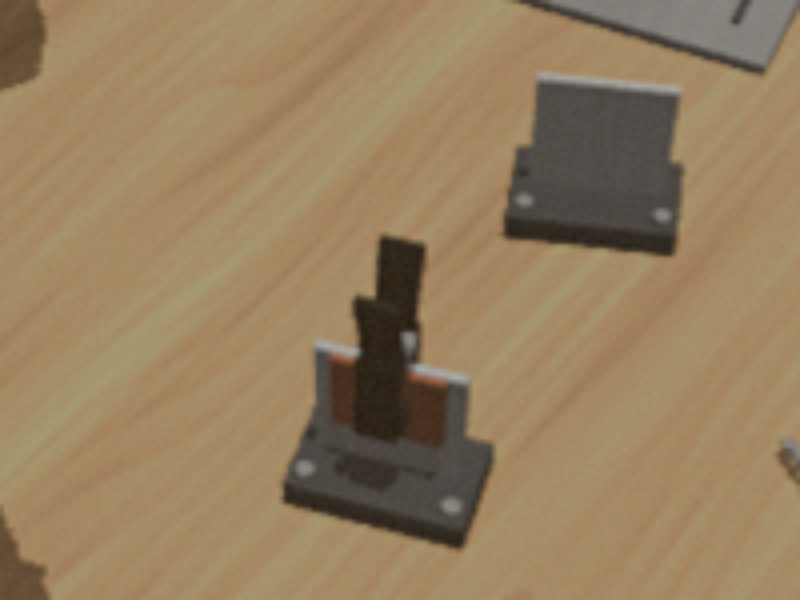

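The clamp stands upright on the coupon fixture at mid-coupon (380,380), with the robot clear of it.

```bash
python3 -c "
from rig import bot
print(bot.finish_job())"
```

```text
the job is handed in; nothing more can be done
None
```

The larger clamp now grips the coupon and plate together, upright and within about 1 mm of the coupon's middle. The robot is clear, and the job was handed in at about 12 s on the robot's clock; no verdict came back.

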